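# Load a test coupon under the spring clip of a surface-finish tester

### The job

Load the ground steel coupon for measuring: press the red thumb plate down with one fingertip to hold the spring clip open, and with the other fingertip push the coupon along its channel beneath the raised clip until it is fully home against the stop. Keep the clip held open until the coupon is home, then let it close on the coupon. Slide the coupon only, never lift it, and leave the collet, hex key, grinding wheel and the tester's stylus unit alone.

Things in the scene. Friction and masses are not known exactly. Their poses are not given: they have to be found in the camera images.
- tester: Fixed surface-finish tester: green cast base slab 200 mm (its x) by 340 mm (y), top 30 mm above the bench. Origin: centre of its underside, z up. On it at x = 0, in a row towards +y: red thumb plate, clip bracket, coupon channel. The clip's pivot axis, along x, is at y = -85, z = 51 mm. A 22 mm thick column, 255 mm high, stands at x = 65, y = 135 mm.
- stop (a point): The stop: point on the channel floor (42 mm above the bench) midway between the front faces of the clip bracket's two steel ears (6 mm wide, 18 mm either side of the middle, 18 mm high, 14 mm long in y). Axes as the tester's: +y points out along the channel, the coupon is pushed towards -y. Home, its inner edge meets the ears at this point's y = 0.
- spring_clip (a joint): Angle (rad) of the spring clip, a rocker pivoted 7 mm behind (-y) and 9 mm above the stop point. 0: closed, foot on the channel floor. Grows as the thumb plate is pressed, to 0.47 at its end stop; 0.34 when resting on the coupon; the coupon passes only above 0.40, else the foot blocks it. Spring moment 0.07 N m at 0, 0.12 at 0.47: 3 to 7 N on the plate.
- thumb_plate (a point): Middle of the top of the clip's red thumb plate, 30 mm wide, 50 mm long, 3 mm thick. Held fully down it is level, its top 3 mm above the channel floor, and runs from 19 to 69 mm behind (-y) the stop point: a pressing fingertip can slide along it. Closed, it slopes up away from the pivot at 0.47 rad, its far end 32 mm above the channel floor.
- clip_foot (a point): Underside of the clip's foot: black round bar of 6 mm diameter, 24 mm wide across the channel. Closed, its axis is 13 mm out (+y) from the stop point, its outer side 16 mm (17 mm when raised). Held fully open, it is 9.7 mm above the channel floor.
- coupon: Loose bright ground steel coupon lying flat in the channel outside the clip: 44 mm across the channel (its x), 32 mm along it (y), 7 mm thick, about 80 g. Origin: centre of its underside. It starts with its inner edge 2.5 to 18 mm out from the outer side of the clip's foot. Home, its centre is 16 mm out (+y) from the stop point.
- gauge_unit: Stylus drive unit clamped on the column, swung clear of the stage: a clamp block 46 mm square and then a white and blue body with a thin stylus nosepiece, reaching 217 mm from the column along its own x; origin on the column's axis, 195 mm above the bench. Do not touch.
- collet: Bystander: steel collet standing upright on the tester's base, 33 mm diameter, 41 mm high; origin at the centre of its underside.
- hex_key: Bystander: dark L-shaped hex key lying on the tester's base, 6 mm thick, long leg 130 mm along its y, short leg 30 mm; origin at the middle of the long leg's underside.
- cup_wheel: Bystander: grinding cup wheel lying on the bench, 75 mm diameter, 27 mm high; origin at the centre of its underside.
- channel_end (a point): Middle of the channel's open outer end, on its floor (dark steel anvil plate, 42 mm above the bench), 79 mm out (+y) from the stop point; axes as the tester's. Brass guide strips 6.5 mm wide and 4 mm high bound the channel, 47 mm apart; the anvil, 72 mm wide, ends 4 mm farther out.
Things that resemble listed ones, but are neither listed nor needed, are in the scene too. Several things have the shape of the coupon; the one meant has the colours described above.

How it is judged:
On the way, in this order (a step that is already met when the one before it is completed fails the run):
1. the clip is held open by a fingertip on it while the coupon is still outside (value of joint spring_clip above 0.4 rad and contact force between the fingers and spring_clip above 1 N and y of coupon in the frame of stop above 0.028 m), for 0.1 s.
2. the coupon is home against the stop while a fingertip still holds the clip open (value of joint spring_clip above 0.38 rad and contact force between the fingers and spring_clip above 1 N and y of coupon in the frame of stop below 0.0185 m), for 0.1 s.
At the end, for the whole second after the job is handed in: The coupon lies flat on the channel floor with its inner edge within 2.5 mm of the stop, at rest, and the released spring clip rests on it and presses it with more than 1.5 N (y of coupon in the frame of stop between 0.0135 and 0.0185 m and x of coupon in the frame of stop between -0.004 and 0.004 m and z of coupon in the frame of stop between -0.002 and 0.002 m and value of joint spring_clip between 0.28 and 0.39 rad and contact force between spring_clip and coupon above 1.5 N and linear speed of coupon below 0.01 m/s); the robot touches nothing.
It fails at once if the coupon is lifted or tipped out of its channel (z of coupon in the frame of stop above 0.006 m or angle between coupon's own z axis and vertical above 0.2 rad).
It fails at once if the collet is disturbed (distance of collet from where it was at the start of the episode above 0.012 m or angle between collet's own z axis and vertical above 0.3 rad).
It fails at once if the hex key is disturbed (distance of hex_key from where it was at the start of the episode above 0.012 m).
It fails at once if the cup wheel is disturbed (distance of cup_wheel from where it was at the start of the episode above 0.012 m).
It fails at once if the stylus unit is knocked (contact force between any of the fingers, the arm and gauge_unit above 1 N).
It also fails if it takes over 54 s, if anything falls off the work surface, if the arm or the gripper's body presses on something with over 40 N, if the wrist force passes 120 N, or if a joint passes its speed limit or range.

### The arm

A 7-joint arm with a two-finger parallel gripper is mounted at the origin on the work surface. World frame = base frame: x ahead of the robot, y to its left, z up, the work surface at z = 0. Lengths are in m, angles in rad, forces in N, time in s.
With the tool pointing down it reaches from about 0.425 to 0.8 m from the base axis. Payload 8.3 kg.
Tool frame: the origin (TCP) lies on the centre line of the jaws, within the pads' length; the fingertips stand 14 mm ahead of it and the grasp point (between the pads) lies 5 mm behind it; z points along the fingers, y is the line along which they close (so a half turn about z gives the same grasp; the last joint's range is limited). The gripper opens to 85 mm and grips with 20 to 120 N. Pads are 22 mm wide; open, the fingers measure 114 mm over their backs; the gripper's body (76 mm by 85 mm) begins 54 mm behind the grasp point. The pads swing forward as they close: fully open they stand 13 mm farther back than shut.
Start: joints at [-1.36, 0.383, 0.016, 1.37, -0.006, 1.388, -0.046], TCP at [0.169, 0.602, 0.245] pointing down, gripper open.
Joint ranges: [-2.95, 2.95], [-0.25, 2.06], [-1.52, 1.56], [0.18, 2.33], [-1.44, 4.58], [0.02, 2.06], [-3.01, 3.01]. Speed limits (rad/s): [2.39, 2.39, 3.01, 3.01, 3.14, 3.14, 3.14].

### API

Orientations are given as a unit quaternion [x, y, z, w].
In Python, from plant import arm, eyes gives the robot as it stands.
- The arm moves only by the tool send_rows, never from a script. Its argument "deltas" is a list of rows, each an object with "rotation": the turn, a rotation vector about the tool's x, y, z scaled (see below), a list of three; "slide": the shift along the tool's x, y, z scaled (see below), a list of three; "fingers": the opening, from 0 (shut) to 1 (fully open). In form: [{"rotation": [rx, ry, rz], "slide": [dx, dy, dz], "fingers": fingers}, ...]. A call has 1 to 10 rows; each row shifts and turns the commanded pose from where the row before left it, along the tool's axes as they then stand; what a row does not reach is not made up. The controller multiplies each number of a shift by 0.03 m and each number of a turn by pi rad. A row lasts 1/12 s, in which the tool goes at most 41.7 mm and 7.16 degrees, less where a joint would pass 70% of its speed; a pose out of reach is approached as far as the arm can. A call with a number of a shift or a turn outside -1 to 1 is refused whole. A call with a gripper value outside its range is refused whole. The fingers move at their own pace and stop on an object; the grip force is fixed at half the most. Time passes only in rows, so rows that do not move let the fingers close. It gives the time, the measured TCP pose, the force, the opening and the grip force at its end, in the units of the state.
- arm.observe(): the state, without advancing time (a new reading comes with each control period).
- eyes.get_image(name): name is "scene" or "top"; returns a dict with "img" (400x640x3 uint8, red, green, blue), "z_map" (400x640 float32, m along the optical axis (not along the pixel's ray), 0 where there is no reading), "fx", "fy", "cx", "cy" (pixels), "position" and "attitude" of the camera in the world. Camera axes: x right, y down, z forward; pixel columns grow to the right and rows downward; lengths in m; the calibration is good to about 2 mm. A picture is of the moment at which its call begins.
- arm.hand_in(): hands the job in; it is judged then, once.
The state is a dict: "t": time; "q": joint angles; "joint_vel": joint speeds; "effort": joint torques, N m; "tcp_pos": TCP position; "orientation": TCP orientation; "ft_force": force on the tool from outside, world axes, zero at the start; "torque": the same for the moment, N m; "gripper_width": opening from 0.0 (shut) to 1.0 (fully open); "grasp_force": force on a finger pad.
Only numpy, scipy, OpenCV 4.12 (cv2) and the standard library are available. Lean on these libraries where they do the work, as an engineer would, in place of code of your own. Each camera call takes 0.05 s, during which the arm holds its last target. There are 200 camera calls.

## Working session

There is one attempt and no reset: what is moved stays moved. The work goes in short steps, Python scripts to look and compute and a tool call to move; the robot and the scene stay as the last step left them, time stands still between calls to the robot, and variables do not carry over. Pictures are saved under pics/ and viewed, at most 10 in all, crops included, and the job is handed in when it is done.

Besides the shell and the picture viewer there is one more tool, called after "Request:" as name([rows], argument=value, ...), one row to a line, values as JSON. send_rows: Moves the arm, as the interface text tells. Shifts and turns lie within -1 to 1; 1 stands for 0.03 m of shift or pi rad of turn. Its arguments: {"type":"object","properties":{"deltas":{"type":"array","items":{"type":"object","properties":{"rotation":{"type":"array","items":{"type":"number"}},"slide":{"type":"array","items":{"type":"number"}},"fingers":{"type":"number"}}}}},"required":["deltas"]}

```bash
mkdir -p pics; ls; cat > h.py <<'E'
import numpy as np, cv2
from scipy.spatial.transform import Rotation as R
from plant import arm, eyes
def get(n):
    d=eyes.get_image(n); return d
def cam(d):
    a=np.array(d["attitude"]); 
    M=R.from_quat(a).as_matrix() if a.size==4 else a.reshape(3,3)
    return M,np.array(d["position"])
def cloud(d):
    M,p=cam(d); z=d["z_map"]; v,u=np.indices(z.shape)
    P=np.stack([(u-d["cx"])/d["fx"]*z,(v-d["cy"])/d["fy"]*z,z],-1)@M.T+p
    P[z==0]=np.nan
    return P
def ray(d,u,v,h):
    M,p=cam(d); r=M@np.array([(u-d["cx"])/d["fx"],(v-d["cy"])/d["fy"],1]); return p+r*(h-p[2])/r[2]
def proj(d,X):
    M,p=cam(d); c=(np.asarray(X)-p)@M; return np.stack([c[...,0]/c[...,2]*d["fx"]+d["cx"],c[...,1]/c[...,2]*d["fy"]+d["cy"]],-1)
E
python3 - <<'E'
from h import *
for n in("scene","top"):
    d=get(n); cv2.imwrite(f"pics/{n}0.png",d["img"][...,::-1]); np.save(f"{n}0.npy",d,allow_pickle=True)
    print(n,d["position"],d["attitude"],d["fx"],d["cx"],d["cy"])
print(arm.observe())
E
```

```text
pics
scene [1.04784859 0.22277186 0.93717708] [ 0.51718823  0.80428907 -0.243113   -0.16288492] 500.4642132963598 326.37539949855477 199.6318160250385
top [0.42271075 0.02167053 0.94217783] [-0.70177435  0.70777286 -0.05032478  0.06354338] 380.6251024912615 321.3916887072059 198.32006622843653
{'t': 0.1, 'q': array([-1.3598958 ,  0.38417784,  0.01634337,  1.37107364, -0.00630427,
        1.38819105, -0.04650508]), 'joint_vel': array([-0.0006178 , -0.00270301, -0.00010289, -0.00303469,  0.00047397,
       -0.00022896,  0.00059327]), 'effort': array([ 3.79321544e-03, -6.29134727e+01,  8.47738590e-01, -3.72760892e+01,
        1.68043835e-02,  1.04795574e-02, -5.73813304e-05]), 'tcp_pos': array([0.16882144, 0.60131297, 0.24435264]), 'orientation': array([ 1.36430008e-01,  9.90649303e-01, -8.93058276e-04, -1.17144840e-04]), 'ft_force': array([0.33070394, 0.35537775, 0.48677946]), 'torque': array([ 0.00736894, -0.00318894, -0.01345809]), 'grasp_force': 0.0, 'gripper_width': 0.9996540590080528}
```

View pics/scene0.png

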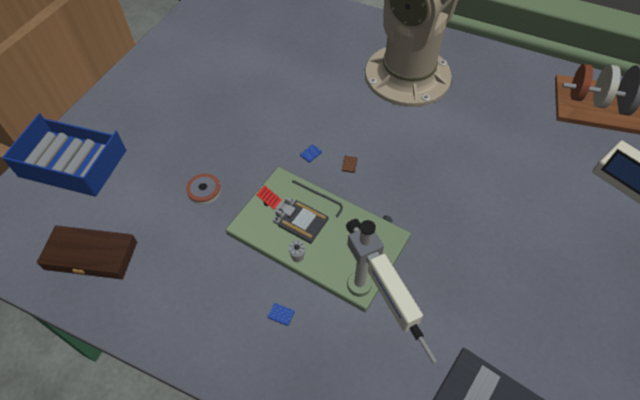

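View pics/top0.png

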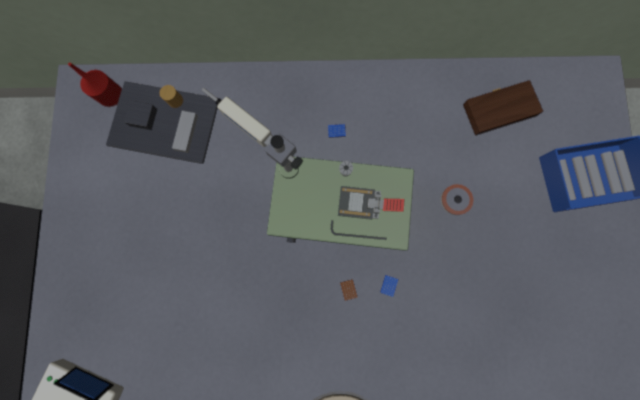

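The scene view shows the slab around (320,237), the red plate at (270,197), the clip at (287,210) and the bright coupon at (303,217). The top view shows the red plate at (394,205), the coupon at (356,203), the hex key at (358,235) and the collet at (347,168). The channel runs to image left (world +y).

```bash
cat > m.py <<'E'
from h import *
import sys
def rect(d,m,h):
    c=max(cv2.findContours(m.astype(np.uint8),cv2.RETR_EXTERNAL,cv2.CHAIN_APPROX_NONE)[0],key=cv2.contourArea)[:,0]
    X=np.array([ray(d,u,v,h)[:2] for u,v in c])
    r=cv2.minAreaRect((X*1000).astype(np.float32)); return np.round(r[0],1),np.round(r[1],1),round(r[2],2)
for n in("scene","top"):
    d=np.load(f"{n}0.npy",allow_pickle=True).item(); P=cloud(d); I=d["img"].astype(int); r,g,b=I[...,0],I[...,1],I[...,2]
    near=(P[...,0]>.3)&(P[...,0]<.62)&(P[...,1]>-.22)&(P[...,1]<.2)
    gm=(g>r+12)&(g>b+12)&near; gm=cv2.morphologyEx(gm.astype(np.uint8),cv2.MORPH_CLOSE,np.ones((25,25)))
    print(n,"slab",rect(d,gm,.03),"z",np.nanmedian(P[(g>r+12)&(g>b+12)&near][:,2]))
    red=(r>g+70)&(r>b+70)&near&(P[...,2]>.03)
    print(" red",red.sum(),np.round(np.nanmean(P[red],0),4),np.round(np.nanmin(P[red],0),4),np.round(np.nanmax(P[red],0),4))
    br=(I.min(-1)>150)&(I.max(-1)-I.min(-1)<30)&near&(P[...,2]>.03)&(P[...,2]<.06)
    k,l,s,c=cv2.connectedComponentsWithStats(br.astype(np.uint8))
    for i in range(1,k):
        if s[i,4]>40: print(" bright",s[i],np.round(np.nanmedian(P[l==i],0),4),rect(d,l==i,.049))
    x,y=(300,213) if n=="scene" else (365,203)
    w=I[y-30:y+30,x-40:x+40].astype(np.uint8)
    cv2.imwrite(f"pics/{n}crop.png",cv2.resize(w[...,::-1],None,fx=9,fy=9,interpolation=cv2.INTER_CUBIC))
E
python3 m.py
```

```text
scene slab (array([553.6,  -2.3]), array([338.3, 172.6]), 83.46) z 0.028667262843511176
 red 279 [ 0.5498 -0.1266  0.0609] [ 0.5333 -0.149   0.0343] [ 0.5654 -0.1035  0.075 ]
 bright [293 209  22  20 223] [ 0.5595 -0.0401  0.0478] (array([560. , -39.4]), array([29.4, 39.9]), 81.03)
top slab (array([551.7,  -6. ]), array([335. , 171.5]), 83.86) z 0.029803929465898826
 red 134 [ 0.5493 -0.13    0.0631] [ 0.5354 -0.1487  0.0508] [ 0.5645 -0.109   0.0741]
```

```bash
python3 -c "
import cv2,numpy as np
a=cv2.imread('pics/scenecrop.png');b=cv2.imread('pics/topcrop.png')
cv2.imwrite('pics/c.png',cv2.resize(np.vstack([a,b]),(400*1,600)))"
```

```text
(no output)
```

View pics/topcrop.png

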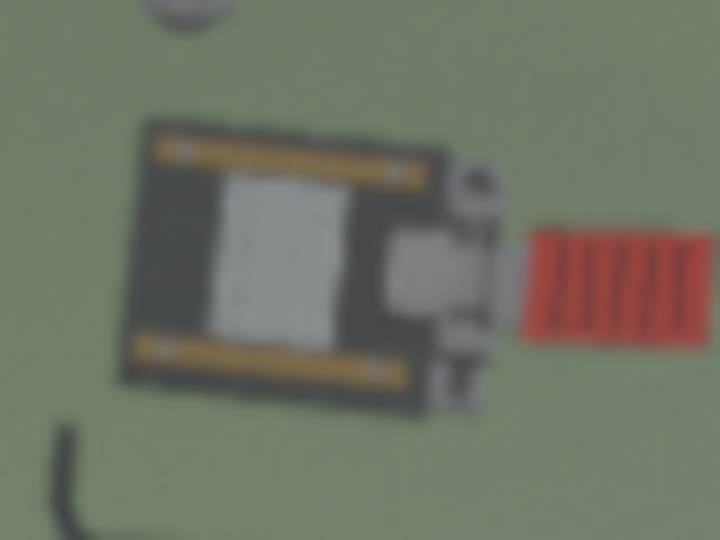

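View pics/scenecrop.png

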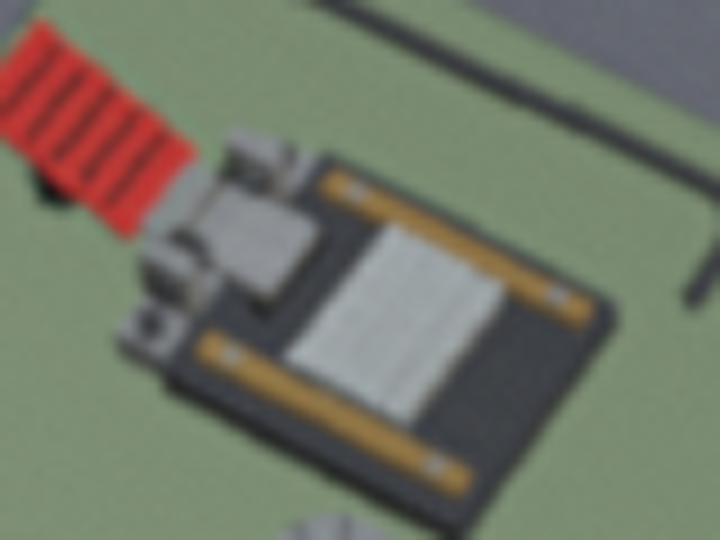

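The crops show the channel clearly: brass strips, bright coupon, foot lever and red plate. I'm taking corner picks from both crops and triangulating them.

```bash
cat > t.py <<'E'
from h import *
D={n:np.load(f"{n}0.npy",allow_pickle=True).item() for n in("scene","top")}
O={"scene":(260,183),"top":(325,173)}
pk={ # name:(scene,top,h)
"stripA_out":((470,487),(155,148),.046),"stripA_in":((200,345),(425,175),.046),
"stripB_out":((593,312),(135,348),.046),"stripB_in":((325,180),(408,374),.046),
"cA_out":((408,420),(225,175),.049),"cA_in":((287,355),(350,183),.049),
"cB_in":((390,222),(335,347),.049),"cB_out":((505,285),(210,337),.049),
"anvA":((465,530),(147,120),.042),"anvB":((615,318),(120,383),.042),
"plA_far":((0,130),(712,232),.074),"plB_far":((42,20),(705,345),.074),"plB_near":((195,155),(522,342),.05),"plA_near":((130,238),(530,232),.05)}
W={}
for k,(s,t,h) in pk.items():
    rs=[];ps=[];pl=[]
    for n,q in(("scene",s),("top",t)):
        d=D[n];u=O[n][0]+(q[0]+.5)/9-.5;v=O[n][1]+(q[1]+.5)/9-.5
        M,p=cam(d); r=M@np.array([(u-d["cx"])/d["fx"],(v-d["cy"])/d["fy"],1]); r/=np.linalg.norm(r)
        rs.append(np.eye(3)-np.outer(r,r)); ps.append(p); pl.append(ray(d,u,v,h)[:2])
    X=np.linalg.solve(sum(rs),sum(a@p for a,p in zip(rs,ps)))
    W[k]=(pl[0]+pl[1])/2
    print(k,np.round(X*1e3,1),np.round(pl[0]*1e3,1),np.round(pl[1]*1e3,1))
f=lambda a,b:np.degrees(np.arctan2(*(W[a]-W[b])[::-1]))-90
for a,b in(("stripA_out","stripA_in"),("stripB_out","stripB_in"),("cA_out","cA_in"),("cB_out","cB_in"),("plA_near","plA_far"),("plB_near","plB_far")): print(a,f(a,b),np.linalg.norm(W[a]-W[b])*1e3)
yaw=np.radians(np.mean([f("stripA_out","stripA_in"),f("stripB_out","stripB_in")]))
c,s=np.cos(yaw),np.sin(yaw); ex=np.array([c,s]);ey=np.array([-s,c])
mid=(W["anvA"]+W["anvB"])/2
ctr=np.mean([W[k] for k in W if k.startswith("strip")],0)
stop=mid+ex*((ctr-mid)@ex)-ey*.083
print("yaw",np.degrees(yaw),"stop",stop)
for k in W: print(k,np.round([(W[k]-stop)@ex*1e3,(W[k]-stop)@ey*1e3],1))
E
python3 t.py
```

```text
stripA_out [590.5  -9.   43. ] [591.5  -6. ] [590.6 -11. ]
stripA_in [582.5 -81.3  43.8] [583.4 -79.1] [582.6 -82.4]
stripB_out [536.6  -2.7  44.2] [537.1  -0. ] [537.1  -4.9]
stripB_in [529.3 -75.2  44.2] [530.  -73.1] [529.6 -76.4]
cA_out [582.4 -27.8  47.1] [583.  -25.7] [582.6 -29.3]
cA_in [579.5 -60.4  49.2] [579.  -58.6] [580.1 -62.2]
cB_in [536.  -55.3  48.1] [536. -53.] [536.5 -57.2]
cB_out [539.4 -23.2  46.1] [540.6 -21. ] [539.5 -24.5]
anvA [598.9  -6.7  38.4] [600.   -3.3] [599.   -9.1]
anvB [5.29e+02 4.00e-01 3.23e+01] [534.1   4.4] [528.3  -0.9]
plA_far [ 561.5 -147.9   65.6] [ 565.3 -138.3] [ 562.  -151.9]
plB_far [ 532.6 -147.4   71.8] [ 533.5 -144.4] [ 532.9 -148.9]
plB_near [ 537.3 -105.3   46.8] [ 538.9 -103. ] [ 537.2 -106. ]
plA_near [ 566.  -107.8   49.3] [ 566.1 -106. ] [ 566.4 -109. ]
stripA_out -6.371349188773635 72.65630545135288
stripB_out -5.76459350943631 72.70441835947706
cA_out -5.651769422815136 33.08950427227595
cB_out -6.647776997016862 32.56783104207414
plA_near -3.9242492993892313 37.678305869172895
plB_near -6.490255537802867 42.47726191714736
yaw -6.0679713491049725 stop [ 0.55565665 -0.08467349]
stripA_out [27.1 79.5]
stripA_in [26.8  6.8]
stripB_out [-27.1  79.8]
stripB_in [-26.8   7.1]
cA_out [21.  59.8]
cA_in [21.2 26.7]
cB_in [-22.4  27.4]
cB_out [-22.1  59.9]
anvA [35.3 82.7]
anvB [-33.4  83.3]
plA_far [ 14.4 -59.3]
plB_far [-15.7 -64. ]
plB_near [-15.4 -21.6]
plA_near [ 12.9 -21.6]
```

Request:
send_rows([
  {"rotation":[0,0,-0.0267],"slide":[0,0,0],"fingers":1},
  {"rotation":[0,0,-0.0267],"slide":[0,0,0],"fingers":1},
  {"rotation":[0,0,0],"slide":[-0.586,-0.795,0],"fingers":1},
  {"rotation":[0,0,0],"slide":[-0.586,-0.795,0],"fingers":1},
  {"rotation":[0,0,0],"slide":[-0.586,-0.795,0],"fingers":1},
  {"rotation":[0,0,0],"slide":[-0.586,-0.795,0],"fingers":1},
])

```text
t: 0.6
tcp_pos: [0.2292, 0.4979, 0.2446]
orientation: [0.053, 0.999, -0.001, -0.0]
ft_force: [1.1, 0.4, -0.4]
gripper_width: 1.0
grasp_force: 0.0
```

```bash
cat > g.py <<'E'
from h import *
import sys
def state(yaw=-6.07,stop=(.55566,-.08467)):
    s=arm.observe(); A=R.from_quat(s["orientation"]).as_matrix()
    y=np.radians(yaw); ex=np.array([np.cos(y),np.sin(y)]); ey=np.array([-ex[1],ex[0]])
    d=s["tcp_pos"][:2]-stop
    print("t %.2f"%s["t"],"tcp",np.round(s["tcp_pos"],4),"stopframe mm",np.round([d@ex*1e3,d@ey*1e3,s["tcp_pos"][2]*1e3-42],1))
    print("tool y yaw",np.degrees(np.arctan2(-A[0,1],A[1,1])),"tilt",np.round(A[:2,2],4),"F",np.round(s["ft_force"],2),"w",round(s["gripper_width"],3))
if __name__=="__main__": state()
E
python3 g.py
```

```text
t 0.60 tcp [0.2292 0.4979 0.2446] stopframe mm [-386.3  544.8  202.6]
tool y yaw -6.059263529499773 tilt [-0.0005 -0.0012] F [ 1.13  0.43 -0.35] w 1.0
```

Request:
send_rows([
  {"rotation":[0,0,0],"slide":[-0.58,-0.79,0],"fingers":1},
  {"rotation":[0,0,0],"slide":[-0.58,-0.79,0],"fingers":1},
  {"rotation":[0,0,0],"slide":[-0.58,-0.79,0],"fingers":1},
  {"rotation":[0,0,0],"slide":[-0.58,-0.79,0],"fingers":1},
  {"rotation":[0,0,0],"slide":[-0.58,-0.79,0],"fingers":1},
  {"rotation":[0,0,0],"slide":[-0.58,-0.79,0],"fingers":1},
  {"rotation":[0,0,0],"slide":[-0.58,-0.79,0],"fingers":1},
  {"rotation":[0,0,0],"slide":[-0.58,-0.79,0],"fingers":1},
  {"rotation":[0,0,0],"slide":[-0.58,-0.79,0],"fingers":1},
  {"rotation":[0,0,0],"slide":[-0.58,-0.79,0],"fingers":1},
])

```text
t: 1.43
tcp_pos: [0.377, 0.2438, 0.2451]
orientation: [0.053, 0.999, -0.0, -0.0]
ft_force: [0.4, 0.6, 1.3]
gripper_width: 1.001
grasp_force: 0.0
```

Request:
send_rows([
  {"rotation":[0,0,0],"slide":[-0.58,-0.79,0],"fingers":1},
  {"rotation":[0,0,0],"slide":[-0.58,-0.79,0],"fingers":1},
  {"rotation":[0,0,0],"slide":[-0.58,-0.79,0],"fingers":1},
  {"rotation":[0,0,0],"slide":[-0.58,-0.79,0],"fingers":1},
  {"rotation":[0,0,0],"slide":[-0.58,-0.79,0],"fingers":1},
  {"rotation":[0,0,0],"slide":[-0.58,-0.79,0],"fingers":1},
  {"rotation":[0,0,0],"slide":[-0.58,-0.79,0],"fingers":1},
  {"rotation":[0,0,0],"slide":[-0.58,-0.79,0],"fingers":1},
  {"rotation":[0,0,0],"slide":[0,0,0],"fingers":1},
  {"rotation":[0,0,0],"slide":[0,0,0],"fingers":1},
])

```text
t: 2.27
tcp_pos: [0.4953, 0.0402, 0.2449]
orientation: [0.055, 0.998, -0.0, -0.0]
ft_force: [-0.6, -0.4, -0.3]
gripper_width: 1.0
grasp_force: 0.0
```

```bash
python3 g.py
```

```text
t 2.27 tcp [0.4953 0.0402 0.2449] stopframe mm [-73.2 117.8 202.9]
tool y yaw -6.30525732787048 tilt [-0.0007 -0.0009] F [-0.59 -0.44 -0.26] w 1.0
```

Request:
send_rows([
  {"rotation":[0,0,0.0013],"slide":[-0.61,-0.807,0],"fingers":1},
  {"rotation":[0,0,0],"slide":[-0.61,-0.807,0],"fingers":1},
  {"rotation":[0,0,0],"slide":[-0.61,-0.807,0],"fingers":1},
  {"rotation":[0,0,0],"slide":[-0.61,-0.807,0.5],"fingers":1},
  {"rotation":[0,0,0],"slide":[0,0,1],"fingers":1},
  {"rotation":[0,0,0],"slide":[0,0,1],"fingers":1},
  {"rotation":[0,0,0],"slide":[0,0,1],"fingers":1},
  {"rotation":[0,0,0],"slide":[0,0,0.5],"fingers":1},
  {"rotation":[0,0,0],"slide":[0,0,0],"fingers":1},
  {"rotation":[0,0,0],"slide":[0,0,0],"fingers":1},
])

```text
t: 3.1
tcp_pos: [0.5567, -0.0609, 0.1248]
orientation: [0.054, 0.999, 0.0, -0.001]
ft_force: [0.5, -1.6, 0.2]
gripper_width: 0.997
grasp_force: 0.0
```

```bash
python3 g.py; python3 - <<'E'
from h import *
for n in("scene","top"):
    d=get(n); np.save(f"{n}1.npy",d,allow_pickle=True)
    P=cloud(d)
    w=[np.round(v,1) for v in proj(d,[[.5579,-.0638,.1]])[0:1]]; print(n,w)
    u,v=map(int,w[0])
    if n=="scene":
        c=d["img"][max(v-55,0):v+65,u-80:u+80,::-1]; print(max(v-55,0),u-80); cv2.imwrite("pics/s1.png",cv2.resize(c,None,fx=5,fy=5,interpolation=cv2.INTER_CUBIC))
        A=R.from_quat(arm.observe()["orientation"]).as_matrix(); p=arm.observe()["tcp_pos"]
        q=(P-p)@A*1e3; m=(np.abs(q[...,0])<20)&(np.abs(q[...,1])<75)&(q[...,2]>-60)&(q[...,2]<25)
        for sgn in(1,-1):
            mm=m&(q[...,1]*sgn>30); z=q[mm]; print(sgn,mm.sum(), "tool z pct",np.percentile(z[:,2],[90,95,98,100]) if len(z) else 0, "y",np.percentile(z[:,1],[1,5,50,95,99]),"x",np.percentile(z[:,0],[1,50,99]))
E
```

```text
t 3.10 tcp [ 0.5567 -0.0609  0.1248] stopframe mm [-1.5 23.8 82.8]
tool y yaw -6.223802331856471 tilt [-0.0023  0.0003] F [ 0.48 -1.59  0.24] w 0.997
scene [array([292.6, 199.8])]
144 212
1 246 tool z pct [-10.67502364  -6.28360528  -3.37136826   2.51819296] y [31.51847183 34.89433303 52.93082189 73.34720146 74.66973757] x [-16.4283294   -8.30147939   8.56530498]
-1 249 tool z pct [-6.29643572 -2.12928222  0.89545945  3.42273936] y [-69.90666098 -64.75108909 -48.01013798 -39.90856    -32.92961696] x [-15.96857744  -6.44040151  10.7933131 ]
top [array([366.5, 198.7])]
```

View pics/s1.png

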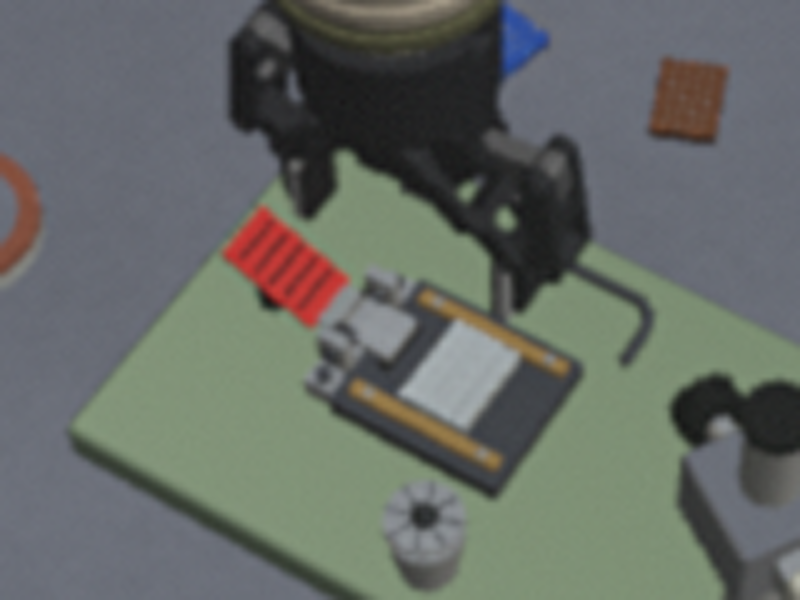

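The left finger stands over the red plate (tip near crop 315,217) and the right one just beyond the coupon (tip near 515,310). In the depth data the open fingertips are only 1–3 mm ahead of the TCP. Descending.

Request:
send_rows([
  {"rotation":[0,0,0],"slide":[-0.03,0,0.7],"fingers":1},
  {"rotation":[0,0,0],"slide":[0,0,0.7],"fingers":1},
  {"rotation":[0,0,0],"slide":[0,0,0.4],"fingers":1},
  {"rotation":[0,0,0],"slide":[0,0,0],"fingers":1},
  {"rotation":[0,0,0],"slide":[0,0,0],"fingers":1},
  {"rotation":[0,0,0],"slide":[0,0,0],"fingers":1},
])

```text
t: 3.7
tcp_pos: [0.5592, -0.0624, 0.0728]
orientation: [0.055, 0.998, 0.0, 0.001]
ft_force: [0.3, -0.5, -0.3]
gripper_width: 0.999
grasp_force: 0.0
```

```bash
python3 g.py; cat > v.py <<'E'
from h import *
import sys
k=sys.argv[1]
for n in("scene","top"):
    d=get(n); np.save(f"{n}{k}.npy",d,allow_pickle=True)
    if n=="scene":
        c=d["img"][160:250,255:375,::-1]; cv2.imwrite(f"pics/s{k}.png",cv2.resize(c,None,fx=6.6,fy=6.6,interpolation=cv2.INTER_CUBIC))
E
python3 v.py 2
```

```text
t 3.70 tcp [ 0.5592 -0.0624  0.0728] stopframe mm [ 1.1 22.5 30.8]
tool y yaw -6.310885730964222 tilt [ 0.002  -0.0001] F [ 0.34 -0.51 -0.27] w 0.999
```

View pics/s2.png

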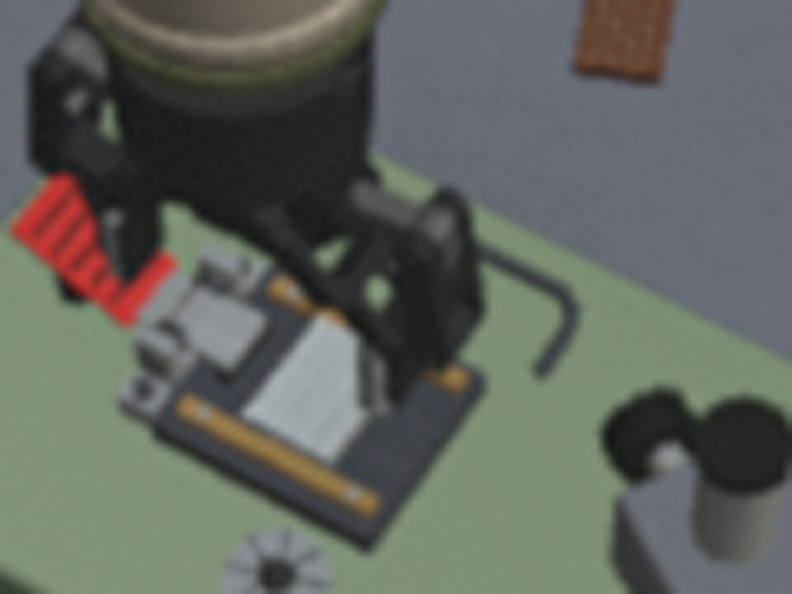

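```bash
python3 - <<'E'
from h import *
d=np.load("scene2.npy",allow_pickle=True).item(); P=cloud(d)
y=np.radians(-6.07); ex=np.array([np.cos(y),np.sin(y)]); ey=np.array([-ex[1],ex[0]]); S=np.array([.55566,-.08467])
f=lambda X:np.round([(X[:2]-S)@ex*1e3,(X[:2]-S)@ey*1e3,X[2]*1e3],1)
for q in((364,408),(386,410),(400,407),(110,270),(125,285)):
    u,v=255+q[0]/6.6,160+q[1]/6.6
    print(q,[f(ray(d,u,v,h)) for h in(.058,.066,.071)], f(P[int(v)-2,int(u)]),f(P[int(v)-4,int(u)]))
# column of finger pixels in stop frame : +x face lowest
X=P.reshape(-1,3); Q=np.stack([(X[:,:2]-S)@ex*1e3,(X[:,:2]-S)@ey*1e3,X[:,2]*1e3],1)
for lo,hi in((55,90),(-60,-15)):
    m=(np.abs(Q[:,0])<16)&(Q[:,1]>lo)&(Q[:,1]<hi)&(Q[:,2]>52)&(Q[:,2]<90)
    z=Q[m]; print(lo,len(z)); print(np.round(z[np.argsort(z[:,2])][:14],1).tolist())
E
```

```text
(364, 408) [array([ 4.8, 64.6, 58. ]), array([ 8.9, 67.2, 66. ]), array([11.5, 68.9, 71. ])] [12.6 69.5 83.9] [11.7 69.  89.8]
(386, 410) [array([ 1.9, 70.8, 58. ]), array([ 6.1, 73.4, 66. ]), array([ 8.6, 75.1, 71. ])] [ 8.5 73.9 78. ] [ 8.6 74.1 85.9]
(400, 407) [array([-1.3, 74. , 58. ]), array([ 2.9, 76.6, 66. ]), array([ 5.5, 78.2, 71. ])] [ 8.6 78.8 86. ] [ 8.2 78.6 92.8]
(110, 270) [array([  2.2, -32.3,  58. ]), array([  6.4, -28.8,  66. ]), array([  8.9, -26.5,  71. ])] [ 12.9 -23.8  88.9] [ 11.2 -24.5  93.5]
(125, 285) [array([  4.6, -25. ,  58. ]), array([  8.7, -21.5,  66. ]), array([ 11.3, -19.3,  71. ])] [ 13.5 -19.1  82.2] [ 13.4 -18.4  89.9]
55 35
[[8.6, 74.0, 74.4], [12.2, 73.7, 75.3], [13.2, 69.7, 77.3], [12.2, 71.5, 77.3], [8.5, 73.9, 78.0], [8.5, 78.6, 78.1], [12.3, 73.9, 79.4], [13.4, 67.5, 79.5], [12.5, 69.3, 79.8], [11.8, 66.5, 80.3], [11.0, 73.1, 80.8], [9.5, 76.9, 81.9], [8.6, 74.1, 82.1], [12.7, 71.8, 82.2]]
-60 213
[[3.2, -16.1, 52.3], [2.2, -24.4, 52.3], [7.6, -23.3, 52.4], [0.1, -15.6, 52.5], [13.0, -22.2, 52.7], [2.5, -29.2, 52.7], [3.7, -25.9, 53.0], [4.6, -17.6, 53.0], [4.8, -27.6, 53.2], [7.0, -31.3, 53.2], [-15.5, -23.3, 53.3], [10.3, -31.6, 53.4], [-3.6, -23.1, 53.4], [-1.4, -21.6, 53.5]]
```

Inner pad faces sit at about y = 65 and -20 in the stop frame, which agrees with the TCP. The tips are about 1 mm below it. Continuing down while shifting 2 mm inward.

Request:
send_rows([
  {"rotation":[0,0,0],"slide":[0.03,-0.07,0.2],"fingers":1},
  {"rotation":[0,0,0],"slide":[0,0,0.2],"fingers":1},
  {"rotation":[0,0,0],"slide":[0,0,0.15],"fingers":1},
  {"rotation":[0,0,0],"slide":[0,0,0.1],"fingers":1},
  {"rotation":[0,0,0],"slide":[0,0,0],"fingers":1},
  {"rotation":[0,0,0],"slide":[0,0,0],"fingers":1},
  {"rotation":[0,0,0],"slide":[0,0,0],"fingers":1},
])

```text
t: 4.38
tcp_pos: [0.557, -0.0645, 0.0519]
orientation: [0.055, 0.998, -0.0, -0.0]
ft_force: [-1.3, -1.1, 3.9]
gripper_width: 0.996
grasp_force: 1.6
```

```bash
python3 g.py
```

```text
t 4.38 tcp [ 0.557  -0.0645  0.0519] stopframe mm [-0.8 20.2  9.9]
tool y yaw -6.323960311030311 tilt [-0.0002 -0.0002] F [-1.31 -1.07  3.92] w 0.996
```

Request:
send_rows([
  {"rotation":[0,0,0],"slide":[0,0.02,0.08],"fingers":1},
  {"rotation":[0,0,0],"slide":[0,0,0.05],"fingers":1},
  {"rotation":[0,0,0],"slide":[0,0,0],"fingers":1},
  {"rotation":[0,0,0],"slide":[0,0,0],"fingers":1},
  {"rotation":[0,0,0],"slide":[0,0,0],"fingers":1},
])

```text
t: 4.8
tcp_pos: [0.5574, -0.0637, 0.0481]
orientation: [0.055, 0.998, -0.0, 0.0]
ft_force: [1.2, -0.6, 5.2]
gripper_width: 0.999
grasp_force: 2.2
```

```bash
python3 g.py; python3 v.py 3
```

```text
t 4.80 tcp [ 0.5574 -0.0637  0.0481] stopframe mm [-0.5 21.   6.1]
tool y yaw -6.305672955808344 tilt [ 0.0005 -0.0002] F [ 1.16 -0.55  5.18] w 0.999
```

View pics/s3.png

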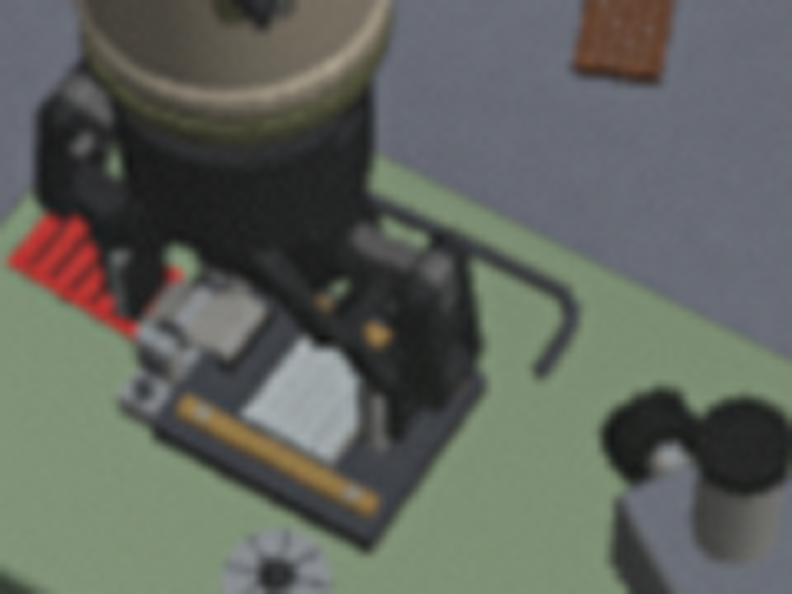

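The plate is nearly level and the foot is raised. The right finger stands just outside the coupon (crop 375,440). I'm going slightly lower to find the end stop.

Request:
send_rows([
  {"rotation":[0,0,0],"slide":[0,0,0.03],"fingers":1},
  {"rotation":[0,0,0],"slide":[0,0,0],"fingers":1},
  {"rotation":[0,0,0],"slide":[0,0,0],"fingers":1},
])

```text
t: 5.15
tcp_pos: [0.5574, -0.0636, 0.0471]
orientation: [0.055, 0.998, 0.0, 0.0]
ft_force: [1.0, -1.0, 5.2]
gripper_width: 0.995
grasp_force: 2.5
```

Request:
send_rows([
  {"rotation":[0,0,0],"slide":[0,0,0.03],"fingers":1},
  {"rotation":[0,0,0],"slide":[0,0,0],"fingers":1},
  {"rotation":[0,0,0],"slide":[0,0,0],"fingers":1},
])

```text
t: 5.4
tcp_pos: [0.5575, -0.0634, 0.0463]
orientation: [0.055, 0.998, 0.0, 0.0]
ft_force: [-1.1, -1.5, 5.9]
gripper_width: 1.005
grasp_force: 2.8
```

```bash
python3 g.py; python3 v.py 4; python3 - <<'E'
from h import *
y=np.radians(-6.07); ex=np.array([np.cos(y),np.sin(y)]); ey=np.array([-ex[1],ex[0]]); S=np.array([.55566,-.08467])
for n in("scene0","scene3","scene4"):
    d=np.load(n+".npy",allow_pickle=True).item(); P=cloud(d); I=d["img"].astype(int)
    near=(P[...,0]>.5)&(P[...,0]<.62)&(P[...,1]>-.22)&(P[...,1]<-.08)
    m=(I[...,0]>I[...,1]+70)&(I[...,0]>I[...,2]+70)&near
    m=cv2.erode(m.astype(np.uint8),np.ones((3,3)))>0
    X=P[m]; yy=(X[:,:2]-S)@ey*1e3; z=X[:,2]*1e3
    a,b=np.polyfit(yy,z,1); print(n,len(z),"slope",np.arctan(-a),"z at -50",a*-50+b)
E
```

```text
t 5.40 tcp [ 0.5575 -0.0634  0.0463] stopframe mm [-0.5 21.3  4.3]
tool y yaw -6.285806177795014 tilt [0.0005 0.0002] F [-1.14 -1.5   5.88] w 1.005
scene0 182 slope 0.4557360186569954 z at -50 64.96470999573168
scene3 69 slope 0.08043595100566636 z at -50 48.816945137503204
scene4 60 slope -0.0376701285689133 z at -50 44.552569988723604
```

The plate is level, so the clip is fully open (slope about 0, against 0.46 closed). Now pushing along the channel.

Request:
send_rows([
  {"rotation":[0,0,0],"slide":[-0.01,-0.05,0],"fingers":1},
  {"rotation":[0,0,0],"slide":[0,-0.05,0],"fingers":1},
  {"rotation":[0,0,0],"slide":[0,-0.05,0],"fingers":1},
  {"rotation":[0,0,0],"slide":[0,-0.05,0],"fingers":1},
  {"rotation":[0,0,0],"slide":[0,-0.05,0],"fingers":1},
  {"rotation":[0,0,0],"slide":[0,-0.05,0],"fingers":1},
  {"rotation":[0,0,0],"slide":[0,-0.05,0],"fingers":1},
  {"rotation":[0,0,0],"slide":[0,-0.05,0],"fingers":1},
  {"rotation":[0,0,0],"slide":[0,-0.05,0],"fingers":1},
  {"rotation":[0,0,0],"slide":[0,-0.05,0],"fingers":1},
])

```text
t: 6.33
tcp_pos: [0.556, -0.077, 0.0461]
orientation: [0.054, 0.999, 0.001, -0.0]
ft_force: [0.9, 4.4, 4.7]
gripper_width: 1.002
grasp_force: 2.3
```

```bash
python3 g.py
```

```text
t 6.33 tcp [ 0.556  -0.077   0.0461] stopframe mm [-0.4  7.7  4.1]
tool y yaw -6.215101688568236 tilt [0.     0.0016] F [0.86 4.45 4.72] w 1.002
```

Request:
send_rows([
  {"rotation":[0,0,0],"slide":[-0.01,-0.05,0],"fingers":1},
  {"rotation":[0,0,0],"slide":[0,-0.05,0],"fingers":1},
  {"rotation":[0,0,0],"slide":[0,-0.05,0],"fingers":1},
  {"rotation":[0,0,0],"slide":[0,-0.05,0],"fingers":1},
])

```text
t: 6.67
tcp_pos: [0.5553, -0.0848, 0.046]
orientation: [0.055, 0.998, -0.0, -0.0]
ft_force: [0.6, 2.4, 4.4]
gripper_width: 1.0
grasp_force: 1.9
```

```bash
python3 g.py; python3 v.py 5
```

```text
t 6.67 tcp [ 0.5553 -0.0848  0.046 ] stopframe mm [-0.3 -0.1  4. ]
tool y yaw -6.316536096000458 tilt [-0.0003 -0.    ] F [0.61 2.43 4.35] w 1.0
```

View pics/s5.png

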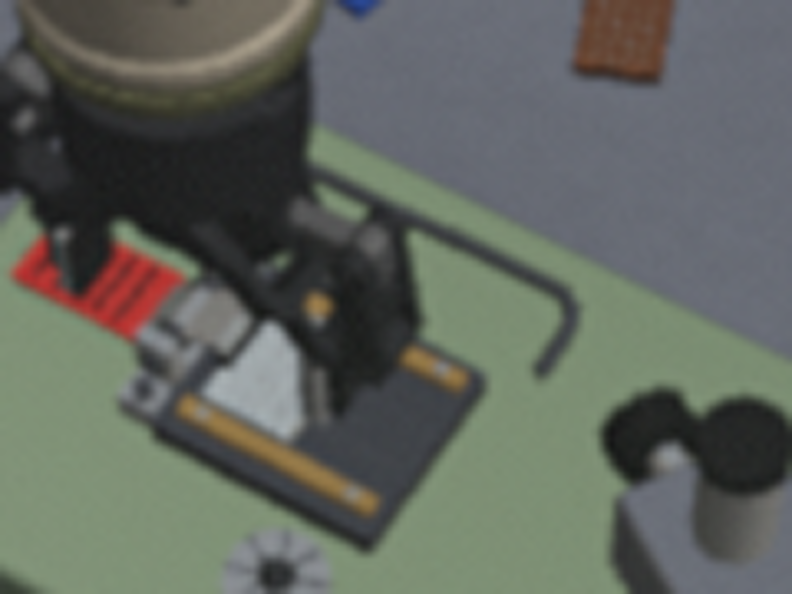

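The coupon (crop 255,385) is sliding under the raised foot, and the left tip (80,285) still has plate behind it.

Request:
send_rows([
  {"rotation":[0,0,0],"slide":[0,-0.05,0],"fingers":1},
  {"rotation":[0,0,0],"slide":[0,-0.05,0],"fingers":1},
  {"rotation":[0,0,0],"slide":[0,-0.05,0],"fingers":1},
  {"rotation":[0,0,0],"slide":[0,-0.05,0],"fingers":1},
  {"rotation":[0,0,0],"slide":[0,-0.05,0],"fingers":1},
  {"rotation":[0,0,0],"slide":[0,0,0],"fingers":1},
  {"rotation":[0,0,0],"slide":[0,0,0],"fingers":1},
])

```text
t: 7.35
tcp_pos: [0.5544, -0.0927, 0.046]
orientation: [0.055, 0.998, -0.0, -0.0]
ft_force: [0.0, 0.9, 1.8]
gripper_width: 1.003
grasp_force: 1.2
```

```bash
python3 g.py
```

```text
t 7.35 tcp [ 0.5544 -0.0927  0.046 ] stopframe mm [-0.4 -8.1  4. ]
tool y yaw -6.344006586022174 tilt [-0.0003 -0.0007] F [0.03 0.85 1.81] w 1.003
```

Request:
send_rows([
  {"rotation":[0,0,0],"slide":[0,-0.035,0.01],"fingers":1},
  {"rotation":[0,0,0],"slide":[0,-0.035,0.01],"fingers":1},
  {"rotation":[0,0,0],"slide":[0,0,0],"fingers":1},
  {"rotation":[0,0,0],"slide":[0,0,0],"fingers":1},
])

```text
t: 7.68
tcp_pos: [0.5546, -0.0931, 0.0459]
orientation: [0.055, 0.999, 0.001, 0.0]
ft_force: [-2.3, 5.4, 7.5]
gripper_width: 1.001
grasp_force: 3.6
```

```bash
python3 g.py
```

```text
t 7.68 tcp [ 0.5546 -0.0931  0.0459] stopframe mm [-0.2 -8.5  3.9]
tool y yaw -6.262145046590953 tilt [0.0001 0.0013] F [-2.33  5.44  7.51] w 1.001
```

Request:
send_rows([
  {"rotation":[0,0,0],"slide":[0,-0.05,-0.01],"fingers":1},
  {"rotation":[0,0,0],"slide":[0,-0.03,0],"fingers":1},
  {"rotation":[0,0,0],"slide":[0,0,0],"fingers":1},
  {"rotation":[0,0,0],"slide":[0,0,0],"fingers":1},
])

```text
t: 8.02
tcp_pos: [0.5544, -0.0962, 0.046]
orientation: [0.055, 0.998, 0.0, 0.0]
ft_force: [0.4, 3.2, 4.9]
gripper_width: 1.001
grasp_force: 3.1
```

```bash
python3 g.py; python3 v.py 6
```

```text
t 8.02 tcp [ 0.5544 -0.0962  0.046 ] stopframe mm [ -0.  -11.6   4. ]
tool y yaw -6.297180253849066 tilt [0.0005 0.0003] F [0.41 3.16 4.86] w 1.001
```

View pics/s6.png

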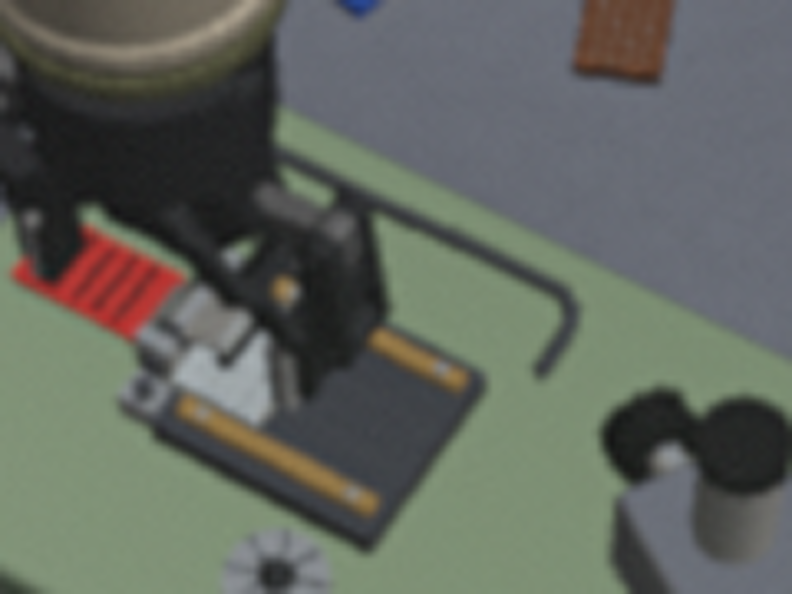

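The coupon's inner edge is close to the ear (crop 172,378). I'll measure its visible edge.

```bash
python3 - <<'E'
from h import *
y=np.radians(-6.07); ex=np.array([np.cos(y),np.sin(y)]); ey=np.array([-ex[1],ex[0]]); S=np.array([.55566,-.08467])
f=lambda X:np.round([(X[:2]-S)@ex*1e3,(X[:2]-S)@ey*1e3],1)
def edge(n):
    d=np.load(n+".npy",allow_pickle=True).item(); I=d["img"].astype(int); P=cloud(d)
    m=(I.min(-1)>150)&(I.max(-1)-I.min(-1)<40)&(P[...,2]>.04)&(P[...,2]<.056)
    v,u=np.nonzero(m); Q=np.array([f(ray(d,a,b,.049)) for a,b in zip(u,v)])
    k=(np.abs(Q[:,0])<23)&(Q[:,1]>-8)&(Q[:,1]<70); Q=Q[k]
    for lo in(4,8,12,16):
        q=Q[(Q[:,0]>=lo)&(Q[:,0]<lo+5)]
        if len(q): print(n,lo,q[:,1].min(),q[:,1].max())
for n in("scene0","scene5","scene6"): edge(n)
E
```

```text
scene0 4 31.3 59.2
scene0 8 30.8 58.7
scene0 12 29.9 59.5
scene0 16 29.9 59.0
scene5 4 18.3 36.2
scene5 8 16.1 41.9
scene5 12 15.2 44.5
scene5 16 15.2 44.5
scene6 4 4.8 24.6
scene6 8 2.6 29.0
scene6 12 2.6 31.7
scene6 16 3.5 33.0
```

Request:
send_rows([
  {"rotation":[0,0,0],"slide":[0,-0.05,0],"fingers":1},
  {"rotation":[0,0,0],"slide":[0,0,0],"fingers":1},
  {"rotation":[0,0,0],"slide":[0,0,0],"fingers":1},
])

```text
t: 8.37
tcp_pos: [0.5545, -0.0964, 0.0459]
orientation: [0.054, 0.999, 0.001, 0.0]
ft_force: [2.1, 8.6, 4.7]
gripper_width: 1.001
grasp_force: 5.9
```

```bash
python3 g.py
```

```text
t 8.37 tcp [ 0.5545 -0.0964  0.0459] stopframe mm [  0.  -11.8   3.9]
tool y yaw -6.23370020870762 tilt [0.0005 0.0017] F [2.09 8.59 4.67] w 1.001
```

It has stalled with 8.6 N of push, so the coupon is home. I back off slightly with the clip still held, then raise the fingers.

Request:
send_rows([
  {"rotation":[0,0,0],"slide":[0,0.06,0],"fingers":1},
  {"rotation":[0,0,0],"slide":[0,0.06,0],"fingers":1},
  {"rotation":[0,0,0],"slide":[0,0.06,0],"fingers":1},
  {"rotation":[0,0,0],"slide":[0,0,0],"fingers":1},
  {"rotation":[0,0,0],"slide":[0,0,0],"fingers":1},
])

```text
t: 8.78
tcp_pos: [0.5543, -0.0938, 0.0458]
orientation: [0.056, 0.998, -0.001, -0.0]
ft_force: [-0.1, -3.8, 4.5]
gripper_width: 0.998
grasp_force: 2.2
```

```bash
python3 g.py
```

```text
t 8.78 tcp [ 0.5543 -0.0938  0.0458] stopframe mm [-0.4 -9.2  3.8]
tool y yaw -6.365718405303067 tilt [-0.0003 -0.0012] F [-0.11 -3.79  4.45] w 0.998
```

Request:
send_rows([
  {"rotation":[0,0,0],"slide":[0,0,-0.1],"fingers":1},
  {"rotation":[0,0,0],"slide":[0,0,-0.1],"fingers":1},
  {"rotation":[0,0,0],"slide":[0,0,-0.15],"fingers":1},
  {"rotation":[0,0,0],"slide":[0,0,-0.2],"fingers":1},
  {"rotation":[0,0,0],"slide":[0,0,-0.4],"fingers":1},
  {"rotation":[0,0,0],"slide":[0,0,-0.8],"fingers":1},
  {"rotation":[0,0,0],"slide":[0,0,-1],"fingers":1},
  {"rotation":[0,0,0],"slide":[0,0,-1],"fingers":1},
  {"rotation":[0,0,0],"slide":[0,0,-1],"fingers":1},
  {"rotation":[0,0,0],"slide":[0,0,-0.5],"fingers":1},
])

```text
t: 9.62
tcp_pos: [0.5557, -0.093, 0.2082]
orientation: [0.055, 0.998, 0.0, 0.003]
ft_force: [0.2, -0.8, 0.5]
gripper_width: 1.001
grasp_force: 0.0
```

Request:
send_rows([
  {"rotation":[0,0,0],"slide":[0.6,0,0],"fingers":1},
  {"rotation":[0,0,0],"slide":[0.6,0,0],"fingers":1},
  {"rotation":[0,0,0],"slide":[0.6,0,0],"fingers":1},
  {"rotation":[0,0,0],"slide":[0.6,0,0],"fingers":1},
  {"rotation":[0,0,0],"slide":[0,0,0],"fingers":1},
  {"rotation":[0,0,0],"slide":[0,0,0],"fingers":1},
  {"rotation":[0,0,0],"slide":[0,0,0],"fingers":1},
])

```text
t: 10.2
tcp_pos: [0.4836, -0.0845, 0.2041]
orientation: [0.055, 0.998, 0.0, 0.001]
ft_force: [-0.3, 0.7, 0.6]
gripper_width: 1.001
grasp_force: 0.0
```

```bash
python3 g.py; python3 v.py 7
```

```text
t 10.20 tcp [ 0.4836 -0.0845  0.2041] stopframe mm [-71.7  -7.4 162.1]
tool y yaw -6.28227388228531 tilt [0.0014 0.0004] F [-0.26  0.74  0.6 ] w 1.001
```

View pics/s7.png

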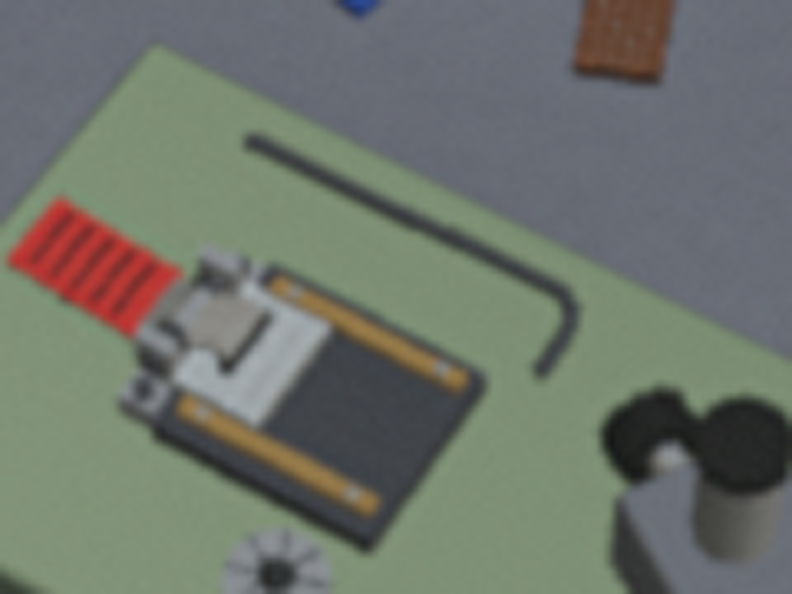

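The coupon sits square against the ears (crop 250,360) with the clip foot resting on it. The bystanders are untouched and the arm is clear.

```bash
python3 -c "
from plant import arm
print(arm.hand_in())"
```

```text
the job is handed in; nothing more can be done
None
```

I pushed the coupon home against the stop with the clip held open, let the clip close on it, and handed the job in; the last picture shows it seated and nothing else moved, but the hand-in gave no verdict.

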